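# Sort scanner battery packs by length into sloped charging docks

### The arm

A 6-joint arm with a two-finger parallel gripper is mounted at the origin on a cart in front of the work surface, level with it; the furniture and walls round the work are solid. World frame = base frame: x ahead of the robot, y to its left, z up, the work surface at z = 0. Lengths are in m, angles in rad, forces in N, time in s.
With the tool pointing down it reaches from about 0.3 to 0.775 m from the base axis. Payload 14.6 kg.
Tool frame: the origin (TCP) lies at the very end of the fingers, on their centre line; the grasp point (between the pads) lies 19 mm behind it; z points along the fingers, y is the line along which they close (so a half turn about z gives the same grasp; the last joint's range is limited). The gripper opens to 94 mm and grips with 3 to 60 N. Pads are 16 mm wide; open, the fingers measure 119 mm over their backs; the gripper's body (75 mm by 177 mm) begins 78 mm behind the grasp point.
Start: joints at [1.264, 0.3, 1.521, -0, 1.321, -0.067], TCP at [0.131, 0.534, 0.205] pointing down, gripper open.
Joint ranges: [-3.03, 3.03], [-0.79, 2.21], [0.23, 2.52], [-1.04, 4.18], [0, 3.07], [-2.55, 2.55]. Speed limits (rad/s): [2.22, 2.22, 2.57, 3.14, 3.14, 3.14].

### API

Orientations are given as [roll, pitch, yaw] about the fixed x, y, z axes, in that order (R = Rz(yaw) Ry(pitch) Rx(roll)).
In Python, from station import status, vision, order, silhouettes gives the robot as it stands. The module is installed in compiled form; this text tells all that it offers.
- The arm moves only by the shell command python3 -m pendant 'ROWS' [FORCE]. ROWS is JSON, one flat list of numbers, 7 for each row, row after row: the shift along the tool's x, y, z in units of 500 mm (1.0 is 500 mm), then the turn, a rotation vector about the tool's x, y, z in units of 90 degrees (1.0 is 90 degrees), then the opening, from -1 (shut) to 1 (fully open). A call has 1 to 12 rows; each row is the pose to reach, as a shift and turn from the pose commanded when the call began, along the tool's axes at that moment; what a row does not reach only later rows make up. A row lasts 1/10 s, in which the tool goes at most 50 mm and 8.59 degrees, less where a joint would pass 70% of its speed; a pose out of reach is approached as far as the arm can. A call with a number of a shift or a turn outside -1 to 1 is refused whole. A call with a gripper value outside its range is refused whole. The fingers move at their own pace and stop on an object; FORCE is the grip in N (left out, the last holds). Time passes only in rows, so rows that repeat a pose let the fingers close. It gives the time, the measured TCP pose, the force, the opening and the grip force at its end, in the units of the state.
- status.get_obs(): the state, without advancing time (a new reading comes with each control period).
- vision.camera(name): name is "side" or "top"; returns a dict with "pixels" (480x640x3 uint8, red, green, blue), "K" (3x3 intrinsics, pixels), "R" (3x3) and "t" (3): a world point X has camera coordinates R X + t. Camera axes: x right, y down, z forward; pixel columns grow to the right and rows downward; lengths in m; the calibration is good to about 2 mm. A picture is of the moment at which its call begins. There is no depth.
- order.hand_in(): hands the job in; it is judged then, once.
Trained networks look in a picture, given as the dict that the camera call returned (one of the last four; its "shot" number tells which), for a name from the list of things; names that differ only in an ending like _2 or _b are one class to them, and where a whole thing is asked for, a point or a joint stands for the part that bears it (a point fixed in the world has none). Each returns a list of dicts, best first, with "score" (0 to 1); they miss things now and then, are a little off and sometimes report something else, mostly with a low value. They report only what shows in the picture. A call takes as long as a camera call. They do not tell look-alikes from the thing itself.
- silhouettes(target, picture): "region" (480x640 bool, what is visible of it) and "extent" ([left, top, right, bottom] in pixels, round what is visible of it).
The state is a dict: "time_s": time; "qpos": joint angles; "joint_vel": joint speeds; "tau": joint torques, N m; "ee_pos": TCP position; "eef_rot": TCP orientation; "force": force on the tool from outside, world axes, zero at the start; "moment": the same for the moment, N m; "grip_width": finger opening in m; "grip_force": force on a finger pad.
Only numpy, scipy, OpenCV 4.12 (cv2) and the standard library are available. Lean on these libraries where they do the work, as an engineer would, in place of code of your own. Each camera call takes 0.05 s, during which the arm holds its last target. There are 200 camera calls.

### The job

Sort the three black battery packs by length into the two sloping charging docks: the two short packs side by side in the dock with the short bays, and the long pack in either bay of the dock with the long bays. Lay each pack flat on the floor of its bay, right way up, without dropping it, and leave the mint tin, tape measure and stapler where they are.

Things in the scene. Friction and masses are not known exactly. Their poses are not given: they have to be found in the camera images.
- short_pack_1: Loose black battery pack, a rounded block 80 mm long, 40 wide, 34 thick, about 140 g, thin grey bands near both ends, lying on the desk, long axis within 0.45 rad of world x. Both ends alike. Origin: centre of underside; x along its length, y across its width, z up. The three packs differ only in length: two are 80 mm, one 110 mm.
- short_pack_2: Loose black battery pack, a rounded block 80 mm long, 40 wide, 34 thick, about 140 g, thin grey bands near both ends, lying on the desk, long axis within 0.45 rad of world x. Both ends alike. Origin: centre of underside; x along its length, y across its width, z up. The three packs differ only in length: two are 80 mm, one 110 mm.
- long_pack: Loose black battery pack, a rounded block 110 mm long, 40 wide, 34 thick, about 190 g, thin grey bands near both ends, lying on the desk, long axis within 0.45 rad of world x. Both ends alike. Origin: centre of underside; x along its length, y across its width, z up. The three packs differ only in length: two are 80 mm, one 110 mm.
- short_dock: Short-bay dock, fixed: white wedge 150 mm wide (y), 90 deep (x); its top rises away from the robot at 30 degrees, from 14 mm high in front to 66 at the back. On it two open bays side by side, 86 mm between centres, each 88 mm long up the slope, 48 wide, with grey walls 8 mm high. A pack may slide down to the lower wall. Origin: centre of underside, x to the back, y left, z up.
- long_dock: Long-bay dock, fixed: white wedge 150 mm wide (y), 116 deep (x); its top rises away from the robot at 30 degrees, from 14 mm high in front to 81 at the back. On it two open bays side by side, 86 mm between centres, each 118 mm long up the slope, 48 wide, with grey walls 8 mm high. A pack may slide down to the lower wall. Origin: centre of underside, x to the back, y left, z up.
- short_dock_left (a point): Centre of the floor of the left bay (seen from the robot) of the short-bay dock, on the floor surface. Its frame is tilted with the slope: x points up the slope along the bay, y across it to the left, z out of the floor (30 degrees from vertical, leaning towards the robot).
- short_dock_right (a point): Centre of the floor of the right bay (seen from the robot) of the short-bay dock, on the floor surface. Its frame is tilted with the slope: x points up the slope along the bay, y across it to the left, z out of the floor (30 degrees from vertical, leaning towards the robot).
- long_dock_left (a point): Centre of the floor of the left bay (seen from the robot) of the long-bay dock, on the floor surface. Its frame is tilted with the slope: x points up the slope along the bay, y across it to the left, z out of the floor (30 degrees from vertical, leaning towards the robot).
- long_dock_right (a point): Centre of the floor of the right bay (seen from the robot) of the long-bay dock, on the floor surface. Its frame is tilted with the slope: x points up the slope along the bay, y across it to the left, z out of the floor (30 degrees from vertical, leaning towards the robot).
- mint_tin: Loose oval-cornered tin with a lid, 63x105x26 mm; a bystander, to be left where it is. Origin: about the centre of its underside.
- tape_measure: Loose yellow steel tape measure, 71x74x36 mm; a bystander, to be left where it is. Origin: about the centre of its underside.
- stapler: Loose black stapler, 37x140x47 mm; a bystander, to be left where it is. Origin: about the centre of its underside.
- shelf_corner (a point): Near left corner, at the height of its top (130 mm), of the fixed raised monitor shelf: the shelf and its foot lie beyond this point (greater x) and to its right (smaller y), within about 25 mm. Carry things past it on the side near the robot. It never moves.
Not all that is in view belongs to the job. What is shaped like the short_pack_1 but yellow is not meant.

How it is judged:
At the end, for the whole second after the job is handed in: Both short packs in the two bays of the short-bay dock, the long pack in one bay of the long-bay dock, at rest, right way up: within 8 mm of the bay centre along and across, 4 mm of its floor, 0.15 rad of its direction (either end up), 0.08 rad of flat ((((x of short_pack_1 in the frame of short_dock_left between -0.008 and 0.008 m and y of short_pack_1 in the frame of short_dock_left between -0.008 and 0.008 m and z of short_pack_1 in the frame of short_dock_left between -0.004 and 0.004 m and angle between the x axis of short_pack_1 and the x axis of short_dock_left, either way round below 0.15 rad and angle between the z axis of short_pack_1 and the z axis of short_dock_left, either way round below 0.08 rad) and (x of short_pack_2 in the frame of short_dock_right between -0.008 and 0.008 m and y of short_pack_2 in the frame of short_dock_right between -0.008 and 0.008 m and z of short_pack_2 in the frame of short_dock_right between -0.004 and 0.004 m and angle between the x axis of short_pack_2 and the x axis of short_dock_right, either way round below 0.15 rad and angle between the z axis of short_pack_2 and the z axis of short_dock_right, either way round below 0.08 rad)) or ((x of short_pack_2 in the frame of short_dock_left between -0.008 and 0.008 m and y of short_pack_2 in the frame of short_dock_left between -0.008 and 0.008 m and z of short_pack_2 in the frame of short_dock_left between -0.004 and 0.004 m and angle between the x axis of short_pack_2 and the x axis of short_dock_left, either way round below 0.15 rad and angle between the z axis of short_pack_2 and the z axis of short_dock_left, either way round below 0.08 rad) and (x of short_pack_1 in the frame of short_dock_right between -0.008 and 0.008 m and y of short_pack_1 in the frame of short_dock_right between -0.008 and 0.008 m and z of short_pack_1 in the frame of short_dock_right between -0.004 and 0.004 m and angle between the x axis of short_pack_1 and the x axis of short_dock_right, either way round below 0.15 rad and angle between the z axis of short_pack_1 and the z axis of short_dock_right, either way round below 0.08 rad))) and ((x of long_pack in the frame of long_dock_left between -0.008 and 0.008 m and y of long_pack in the frame of long_dock_left between -0.008 and 0.008 m and z of long_pack in the frame of long_dock_left between -0.004 and 0.004 m and angle between the x axis of long_pack and the x axis of long_dock_left, either way round below 0.15 rad and angle between the z axis of long_pack and the z axis of long_dock_left, either way round below 0.08 rad) or (x of long_pack in the frame of long_dock_right between -0.008 and 0.008 m and y of long_pack in the frame of long_dock_right between -0.008 and 0.008 m and z of long_pack in the frame of long_dock_right between -0.004 and 0.004 m and angle between the x axis of long_pack and the x axis of long_dock_right, either way round below 0.15 rad and angle between the z axis of long_pack and the z axis of long_dock_right, either way round below 0.08 rad)) and linear speed of each of short_pack_1, short_pack_2, long_pack below 0.02 m/s); the robot touches nothing.
It fails at once if a pack is let fall (moves faster than 0.35 m/s while the fingers do not touch it) ((linear speed of short_pack_1 above 0.35 m/s and contact force between the fingers and short_pack_1 below 0.01 N) or (linear speed of short_pack_2 above 0.35 m/s and contact force between the fingers and short_pack_2 below 0.01 N) or (linear speed of long_pack above 0.35 m/s and contact force between the fingers and long_pack below 0.01 N)).
It fails at once if the mint tin, tape measure or stapler is moved by more than 20 mm (distance of any of mint_tin, tape_measure, stapler from where it was at the start of the episode above 0.02 m).
It also fails if it takes over 69 s, if anything falls off the work surface, if the arm or the gripper's body presses on something with over 40 N, if the wrist force passes 120 N, or if a joint passes its speed limit or range.

## Working session

There is one attempt and no reset: what is moved stays moved. The work goes in short steps, Python scripts to look and compute and a shell command to move; the robot and the scene stay as the last step left them, time stands still between calls to the robot, and variables do not carry over. Pictures are saved under pics/ and viewed, at most 10 in all, crops included, and the job is handed in when it is done.

```bash
mkdir -p pics
cat > h.py <<'E'
import numpy as np, cv2
from scipy.spatial.transform import Rotation as Ro
from station import status, vision, order, silhouettes
def onplane(c,uv,z):
    uv=np.atleast_2d(np.asarray(uv,float)); K,R,t=[np.array(c[k]) for k in 'KRt']
    d=(np.linalg.inv(K)@np.c_[uv,np.ones(len(uv))].T).T@R; o=-R.T@t
    return o+d*((z-o[2])/d[:,2])[:,None]
def proj(c,X):
    p=np.atleast_2d(X)@np.array(c['R']).T+np.array(c['t']); p=p@np.array(c['K']).T
    return p[:,:2]/p[:,2:]
E
python3 - <<'E'
from h import *
o=status.get_obs(); print({k:np.round(v,3).tolist() for k,v in o.items()})
np.set_printoptions(precision=3,suppress=True)
for n in('top','side'):
    c=vision.camera(n); cv2.imwrite(f'pics/{n}0.png',c['pixels'][:,:,::-1]); print(n,-np.array(c['R']).T@c['t'],c['K'],c['R'])
    for t in('short_pack_1','long_pack','short_dock','long_dock','mint_tin','tape_measure','stapler'):
        for d in silhouettes(t,c): 
            m=d['region']; ys,xs=np.nonzero(m); r=cv2.minAreaRect(np.c_[xs,ys].astype(np.float32))
            print(t,round(d['score'],2),d['extent'],m.sum(), np.array(r[0]),np.array(r[1]),r[2], onplane(c,r[0],0.034)[0])
E
```

```text
{'time_s': 0.0, 'qpos': [1.264, 0.3, 1.522, 0.0, 1.321, -0.067], 'joint_vel': [0.001, -0.001, -0.001, -0.001, -0.0, 0.001], 'tau': [0.002, -53.181, -35.274, 0.071, 0.024, -0.0], 'ee_pos': [0.131, 0.534, 0.205], 'eef_rot': [-3.14, -0.0, 2.902], 'force': [0.238, -0.251, 0.677], 'moment': [-0.002, -0.019, -0.048], 'grip_force': 0.0, 'grip_width': 0.094}
top [0.169 0.014 1.662] [[562.746   0.    333.495]
 [  0.    562.746 240.536]
 [  0.      0.      1.   ]] [[ 0.089 -0.996  0.004]
 [-0.972 -0.088 -0.216]
 [ 0.216  0.015 -0.976]]
short_pack_1 0.93 [314.9, 252.6, 333.7, 281.1] 404 [323.  268.5] [28.144 14.863] 71.56504821777344 [0.443 0.062 0.034]
short_pack_1 0.82 [342.2, 291.6, 371.7, 313.8] 384 [356.362 304.155] [28.1   14.444] 23.198589324951172 [ 0.347 -0.044  0.034]
short_pack_1 0.44 [401.0, 296.3, 434.0, 329.9] 624 [414.75 312.75] [24.749 26.87 ] 45.0 [ 0.338 -0.213  0.034]
long_pack 0.6 [383.0, 242.1, 404.7, 285.0] 545 [394.331 264.546] [38.591 14.735] 74.74488067626953 [ 0.473 -0.145  0.034]
long_pack 0.23 [401.8, 299.6, 433.5, 328.1] 596 [414.25 312.75] [24.042 26.163] 45.0 [ 0.
[... 1061 characters left out ...]
8] [14.76  34.606] 82.87498474121094 [ 0.477 -0.127  0.034]
short_dock 0.91 [248.5, 224.9, 283.4, 273.7] 1414 [264.5 251. ] [48. 33.] 90.0 [ 0.649 -0.011  0.034]
short_dock 0.73 [221.2, 278.3, 276.6, 343.0] 2744 [247.287 312.242] [51.244 63.475] 5.440331935882568 [0.653 0.246 0.034]
mint_tin 0.63 [312.5, 289.1, 342.8, 322.0] 759 [327.5 305. ] [37.477 23.335] 45.0 [0.445 0.205 0.034]
mint_tin 0.62 [241.0, 334.6, 254.5, 390.9] 770 [245.5 362.5] [55. 15.] 90.0 [0.626 0.409 0.034]
tape_measure 0.66 [354.4, 205.2, 378.9, 229.7] 406 [366. 219.] [20. 24.] 90.0 [ 0.343 -0.199  0.034]
stapler 0.73 [242.0, 333.4, 253.2, 389.4] 726 [245.27  362.006] [54.115 14.427] 88.45184326171875 [0.627 0.407 0.034]
```

Run:
```python
import cv2
a=cv2.imread('pics/top0.png')[150:345,180:450]; b=cv2.imread('pics/side0.png')[150:400,200:400]
cv2.imwrite('pics/topc.png',cv2.resize(a,None,fx=2.9,fy=2.9,interpolation=cv2.INTER_CUBIC))
cv2.imwrite('pics/sidec.png',cv2.resize(b,None,fx=2.4,fy=2.4,interpolation=cv2.INTER_CUBIC))
```

```text
(no output)
```

View pics/topc.png

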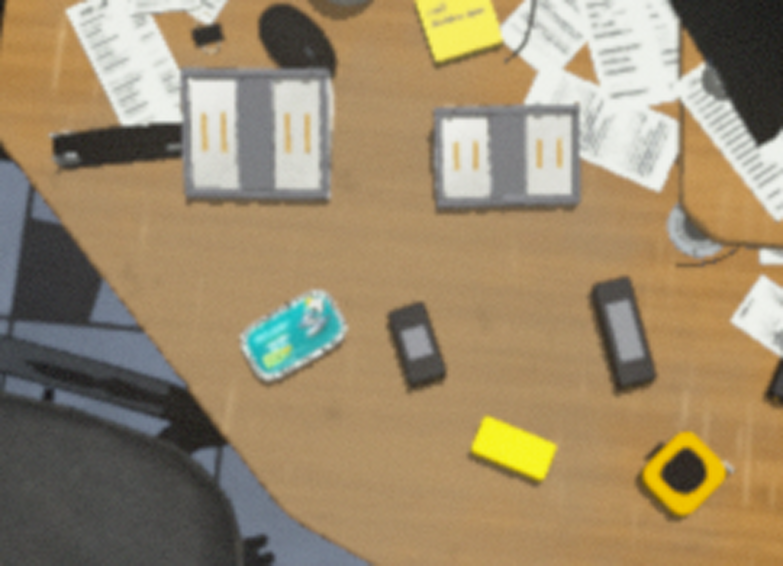

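View pics/sidec.png

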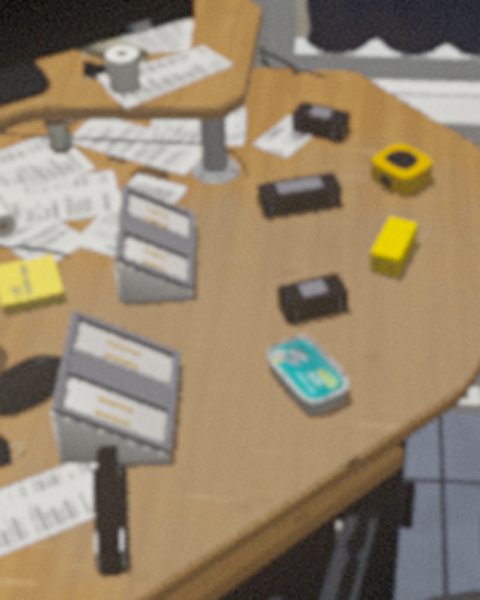

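Top crop (scale 2.9, offset 180,150):
- The long pack is at px (394,265). One short pack is at (323,268), and the other is cut off at the right edge near (448,281). The short dock is at (355,203) and the long dock at (268,195).
- The mint tin is at (281,266), the tape measure at (415,313) and the stapler at (220,199), touching the long dock's left side. The shelf corner is near (414,233).

Short-pack candidates: black at top (323,268) / side (330,273), black at side (333,200), and a yellow block at top (356,304). The two black ones with grey bands fit. The yellow one is the decoy, and these enlarged crops confirm it.

Next I fit the poses by model projection.

```bash
cat >> h.py <<'E'
from scipy.optimize import minimize
def packpts(L): return np.array([[sx*L/2,sy*.02,z] for sx in(-1,1) for sy in(-1,1) for z in(0.002,.032)])
def packmodel(L):
    r=.004; P=[]
    for sx in(-1,1):
        for sy in(-1,1):
            for z in(r,.034-r):
                for a in range(3):
                    for s in(-1,1):
                        p=np.array([sx*(L/2-r),sy*(.02-r),z]); p[a]+=s*r; P.append(p)
    return np.array(P)
def dockmodel(D,h):
    n=np.array([-.5,0,.866])*.008; P=[]
    for sy in(-.075,.075):
        P+=[[-D/2,sy,0],[D/2,sy,0],[-D/2,sy,.014],[D/2,sy,h],np.array([-D/2,sy,.014])+n,np.array([D/2,sy,h])+n]
    return np.array(P)
def cover(c,P,p):
    X=P@Ro.from_euler('z',p[2]).as_matrix().T+[p[0],p[1],0]; uv=proj(c,X)
    S=4; m=np.zeros((480*S,640*S),np.uint8)
    h=cv2.convexHull(((uv+.5)*S*16-8).astype(np.float32)).astype(np.int32)
    cv2.fillConvexPoly(m,h,255,shift=4)
    return uv,cv2.GaussianBlur(cv2.resize(m,(640,480),interpolation=cv2.INTER_AREA).astype(np.float32)/255,(0,0),.8)
def fit(cams,P,p0,pad=5):
    ws=[]
    for c in cams:
        uv,_=cover(c,P,p0); l,t=np.maximum(uv.min(0)-pad,0).astype(int); r,b=(uv.max(0)+pad).astype(int)
        ch=c['pixels'].astype(float); ch=ch[...,0]-ch[...,2]; w=ch[t:b,l:r]
        lo,hi=np.percentile(w,12),np.percentile(w,90); ws.append((slice(t,b),slice(l,r),np.clip((w-lo)/(hi-lo),0,1)))
    def f(q):
        p=np.array(q)*[.01,.01,.1]; e=0
        for c,(a,b,w) in zip(cams,ws): e+=np.abs(w-(1-cover(c,P,p)[1][a,b])).mean()
        return e
    q0=np.array(p0)/[.01,.01,.1]; s=minimize(f,q0,method='Nelder-Mead',options=dict(initial_simplex=[q0]+[q0+d for d in np.eye(3)*.8],xatol=.005,fatol=1e-5))
    return s.x*[.01,.01,.1],s.fun
MS,ML=packmodel(.08),packmodel(.11); DS,DL=dockmodel(.09,.066),dockmodel(.116,.081)
E
python3 - <<'E'
from h import *
np.set_printoptions(precision=4,suppress=True)
T=vision.camera('top');S=vision.camera('side')
for n,P,p0 in(('sp1',MS,[.445,.07,.25]),('sp2',MS,[.458,-.305,-.2]),('lp',ML,[.475,-.137,.25]),('sd',DS,[.65,-.013,0]),('ld',DL,[.65,.247,0])):
    for cs in((T,),(S,),(T,S)):
        if n=='sp2' and len(cs)==1 and cs[0] is T: continue
        best=min((fit(cs,P,[p0[0],p0[1],y]) for y in((.25,-.25) if n[1]=='p' else (0,))),key=lambda r:r[1]); print(n,len(cs),best[0],round(best[1],4))
print('corner',onplane(T,[414.5,233],.13), proj(T,[.458,-.305,.0]))
for pts,z,c in (([[284,196]],.13,S),):pass
# shelf corner in side crop (250,105)/2.4+(200,150)
print(onplane(S,[300,193],.13))
E
```

```text
sp1 1 [0.4442 0.0621 0.3965] 0.0269
sp1 1 [0.446  0.0622 0.3885] 0.0651
sp1 2 [0.4447 0.0621 0.3981] 0.0979
sp2 1 [ 0.479  -0.3161  0.6505] 0.2082
sp2 2 [ 0.4756 -0.3205  0.3229] 0.4711
lp 1 [ 0.4749 -0.1465  0.3265] 0.0841
lp 1 [ 0.4756 -0.1475  0.3551] 0.1197
lp 2 [ 0.4749 -0.1467  0.3322] 0.2048
sd 1 [ 0.6477 -0.0129  0.1205] 0.1766
sd 1 [ 0.6495 -0.0141  0.1278] 0.2518
sd 2 [ 0.6484 -0.0136  0.1194] 0.4324
ld 1 [0.6457 0.2472 0.0861] 0.1901
ld 1 [0.647  0.2478 0.0832] 0.1501
ld 2 [0.6465 0.2476 0.0939] 0.3423
corner [[ 0.5497 -0.1864  0.13  ]] [[446.0479 276.2435]]
[[ 0.5575 -0.1927  0.13  ]]
```

```bash
cat >> h.py <<'E'
def rfix(c):  # picture whose R-B shows dark things against wood and paper alike
    d=dict(c); p=c['pixels'].astype(int); q=np.zeros_like(c['pixels']); q[...,0]=np.clip(p[...,0],0,170); d['pixels']=q; return d
E
python3 - <<'E'
from h import *
np.set_printoptions(precision=4,suppress=True)
T=vision.camera('top');S=vision.camera('side');T2,S2=rfix(T),rfix(S)
for n,P,p0 in(('sp1',MS,[.445,.062,.4]),('sp2',MS,[.458,-.308,-.2]),('lp',ML,[.475,-.147,.33])):
    for cs in((T2,),(S2,),(T2,S2)):
        b=min((fit(cs,P,[p0[0],p0[1],y]) for y in (.3,0,-.3)),key=lambda r:r[1]); print(n,b[0],round(b[1],4))
    if n=='sp2': p=b[0]
out=[]
for c,(l,t,r,bb) in((T,(330,170,490,330)),(S,(290,170,390,270))):
    k=int(400/(r-l)*1)or 1; k=400/(r-l)
    im=cv2.resize(c['pixels'][t:bb,l:r,::-1],None,fx=k,fy=k,interpolation=cv2.INTER_CUBIC)
    for P,q in((MS,p),(ML,[.4749,-.1467,.3322]),(DS,[.6484,-.0136,.1194])):
        uv=cover(c,P,q)[0]; h=cv2.convexHull(((uv+.5-[l,t])*k).astype(np.int32)); cv2.polylines(im,[h],True,(0,255,0),1)
    out.append(im)
cv2.imwrite('pics/ov.png',np.hstack(out))
E
```

```text
sp1 [0.443  0.0626 0.3769] 0.0819
sp1 [0.4455 0.0636 0.3722] 0.0641
sp1 [0.4442 0.0629 0.381 ] 0.1505
sp2 [ 0.4545 -0.3277 -0.3557] 0.0734
sp2 [ 0.4562 -0.3287 -0.3739] 0.059
sp2 [ 0.4555 -0.3281 -0.3617] 0.1343
lp [ 0.4739 -0.1461  0.3284] 0.1061
lp [ 0.4756 -0.1453  0.3289] 0.0669
lp [ 0.4748 -0.1456  0.3228] 0.1746
```

View pics/ov.png

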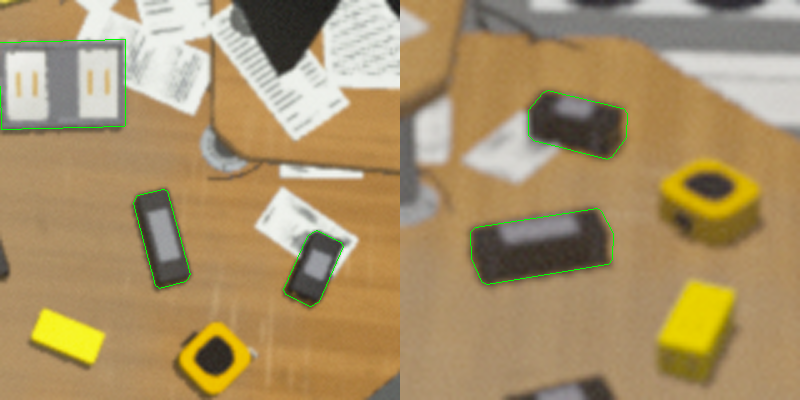

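Overlay: the model outlines match both packs and the short dock in both views. The second short pack is at top (456,277). All fits agree within about 2 mm. Moving now, with the near short pack first.

```bash
cat > plan.py <<'E'
import sys; from h import *
# args: groups of x,y,z,yaw,pitchdeg ; all relative to the present pose
o=status.get_obs(); p=np.array(o['ee_pos']); R=Ro.from_euler('xyz',o['eef_rot'])
print('t',round(o['time_s'],2),'p',p.round(4),'rpy',np.round(o['eef_rot'],3),'F',np.round(o['force'],1),'w',round(o['grip_width'],4),round(o['grip_force'],1),'q',np.round(o['qpos'],2))
for a in sys.argv[1:]:
    x,y,z,yaw,pt=map(float,a.split(','))
    T=Ro.from_euler('xyz',[np.pi,-np.radians(pt),yaw]); d=R.inv().apply(np.array([x,y,z])-p)
    w=(R.inv()*T).as_rotvec(); print(a,(d/.5).round(4).tolist(),(w/(np.pi/2)).round(4).tolist(),'rows',round(max(np.linalg.norm(d)/.05,np.linalg.norm(w)/.15),1))
E
cat > dock.py <<'E'
# prints TCP targets over bays: height along floor normal
from h import *
def bay(d,depthmid,side,off,up=0):
    R=Ro.from_euler('xyz',[0,-np.pi/6,d[2]]); c=np.array([d[0],d[1],depthmid])+Ro.from_euler('z',d[2]).apply([0,side*.043,0])
    return (c+R.apply([off,0,up]))
sd=[.6484,-.0136,.12]; ld=[.6465,.2476,.09]
for n,d,h,s,off in(('sd_left',sd,.04,1,0),('sd_right',sd,.04,-1,-.006),('ld_right',ld,.0475,-1,-.01)):
    for up in(.011,.031,.071): print(n,up,bay(d,h,s,off,up).round(4))
E
python3 plan.py .29,.3,.205,1.65,0; python3 dock.py
```

```text
t 1.0 p [0.1306 0.5342 0.2055] rpy [-3.142 -0.     2.902] F [-0.1 -0.2 -0.2] w 0.0941 0.0 q [ 1.26  0.3   1.52  0.    1.32 -0.07]
.29,.3,.205,1.65,0 [-0.4209, -0.3794, 0.0009] [-0.0, -0.0, 0.7969] rows 8.3
sd_left 0.011 [0.6378 0.0284 0.0495]
sd_left 0.031 [0.6279 0.0272 0.0668]
sd_left 0.071 [0.608  0.0248 0.1015]
sd_right 0.011 [ 0.6429 -0.0576  0.0465]
sd_right 0.031 [ 0.633  -0.0588  0.0638]
sd_right 0.071 [ 0.6131 -0.0612  0.0985]
ld_right 0.011 [0.6363 0.2035 0.052 ]
ld_right 0.031 [0.6263 0.2026 0.0693]
ld_right 0.071 [0.6064 0.2008 0.104 ]
```

```bash
python3 -m pendant '[-0.42,-0.38,0,0,0,0.8,0.4,-0.42,-0.38,0,0,0,0.8,0.4,-0.42,-0.38,0,0,0,0.8,0.4,-0.42,-0.38,0,0,0,0.8,0.4,-0.42,-0.38,0,0,0,0.8,0.4,-0.42,-0.38,0,0,0,0.8,0.4,-0.42,-0.38,0,0,0,0.8,0.4,-0.42,-0.38,0,0,0,0.8,0.4,-0.42,-0.38,0,0,0,0.8,0.4,-0.42,-0.38,0,0,0,0.8,0.4]' 30; python3 plan.py .4445,.0625,.11,.39,0
```

```text
time_s: 2.0
ee_pos: [0.2896, 0.2998, 0.2056]
eef_rot: [3.141, -0.0, 1.644]
force: [-0.3, 0.1, 0.4]
grip_width: 0.0659
grip_force: 0.0
t 2.0 p [0.2896 0.2998 0.2056] rpy [ 3.141 -0.     1.644] F [-0.3  0.1  0.4] w 0.0659 0.0 q [ 0.71 -0.    1.87  0.    1.28  0.64]
.4445,.0625,.11,.39,0 [-0.496, 0.2742, 0.1911] [0.0, -0.0002, 0.7985] rows 8.4
```

```bash
python3 -m pendant '[-0.496,0.274,0.19,0,0,0.8,0.4,-0.496,0.274,0.19,0,0,0.8,0.4,-0.496,0.274,0.19,0,0,0.8,0.4,-0.496,0.274,0.19,0,0,0.8,0.4,-0.496,0.274,0.19,0,0,0.8,0.4,-0.496,0.274,0.19,0,0,0.8,0.4,-0.496,0.274,0.19,0,0,0.8,0.4,-0.496,0.274,0.19,0,0,0.8,0.4,-0.496,0.274,0.19,0,0,0.8,0.4,-0.496,0.274,0.19,0,0,0.8,0.4,-0.496,0.274,0.19,0,0,0.8,0.4]'; python3 plan.py .4445,.0625,.011,.39,0
```

```text
time_s: 3.1
ee_pos: [0.4446, 0.0628, 0.1105]
eef_rot: [3.142, -0.0, 0.392]
force: [0.4, 0.4, 0.2]
grip_width: 0.0659
grip_force: 0.0
t 3.1 p [0.4446 0.0628 0.1105] rpy [ 3.142 -0.     0.392] F [0.4 0.4 0.2] w 0.0659 0.0 q [ 0.06  0.19  1.9  -0.    1.05  1.24]
.4445,.0625,.011,.39,0 [-0.0003, 0.0005, 0.199] [0.0, -0.0001, 0.0013] rows 2.0
```

```bash
python3 -m pendant '[0,0,0.08,0,0,0,0.4,0,0,0.14,0,0,0,0.4,0,0,0.18,0,0,0,0.4,0,0,0.199,0,0,0,0.4,0,0,0.199,0,0,0,0.4,0,0,0.199,0,0,0,-1,0,0,0.199,0,0,0,-1,0,0,0.199,0,0,0,-1,0,0,0.199,0,0,0,-1,0,0,0.199,0,0,0,-1,0,0,0.199,0,0,0,-1,0,0,0.199,0,0,0,-1]' 30; python3 plan.py .4445,.0625,.15,.39,0 .55,.03,.15,.12,30
```

```text
time_s: 4.3
ee_pos: [0.4449, 0.0627, 0.0116]
eef_rot: [3.141, -0.001, 0.389]
force: [-2.0, -0.7, 7.2]
grip_width: 0.04
grip_force: 30.0
t 4.3 p [0.4449 0.0627 0.0116] rpy [ 3.141e+00 -1.000e-03  3.890e-01] F [-2.  -0.7  7.2] w 0.04 30.0 q [ 0.06  0.36  1.96 -0.    0.82  1.24]
.4445,.0625,.15,.39,0 [-0.0007, 0.0002, -0.2768] [0.0003, -0.0006, -0.0008] rows 2.8
.55,.03,.15,.12,30 [0.1699, 0.1403, -0.2766] [-0.0446, 0.3306, 0.1672] rows 3.9
```

```bash
python3 plan.py .608,.0248,.1015,.12,30 .57,.0248,.15,.12,30
```

```text
t 4.3 p [0.4449 0.0627 0.0116] rpy [ 3.141e+00 -1.000e-03  3.890e-01] F [-2.  -0.7  7.2] w 0.04 30.0 q [ 0.06  0.36  1.96 -0.    0.82  1.24]
.608,.0248,.1015,.12,30 [0.2732, 0.1938, -0.1794] [-0.0446, 0.3306, 0.1672] rows 3.9
.57,.0248,.15,.12,30 [0.203, 0.1651, -0.2765] [-0.0446, 0.3306, 0.1672] rows 3.9
```

```bash
python3 -m pendant '[0,0,-0.08,0,0,0,-1,0,0,-0.17,0,0,0,-1,0,0,-0.25,0,0,0,-1,0.1,0.08,-0.277,-0.02,0.16,0.08,-1,0.203,0.165,-0.277,-0.045,0.331,0.167,-1,0.203,0.165,-0.277,-0.045,0.331,0.167,-1,0.203,0.165,-0.277,-0.045,0.331,0.167,-1,0.25,0.18,-0.22,-0.045,0.331,0.167,-1,0.273,0.194,-0.18,-0.045,0.331,0.167,-1,0.273,0.194,-0.18,-0.045,0.331,0.167,-1,0.273,0.194,-0.18,-0.045,0.331,0.167,-1]'
python3 - <<'E'
from h import *
np.set_printoptions(precision=4,suppress=True)
o=status.get_obs(); print(o['grip_width'],o['grip_force'],o['force'])
p=np.array(o['ee_pos']);R=Ro.from_euler('xyz',o['eef_rot'])
# expected pack model: pack frame = tool with z flipped, underside 11 mm beyond TCP
Rp=R*Ro.from_euler('x',np.pi); org=p+R.apply([0,0,.0112])
out=[]
for n,(l,t,r,b) in(('top',(315,165,395,245)),('side',(230,200,310,280))):
    c=vision.camera(n); k=5
    im=cv2.resize(c['pixels'][t:b,l:r,::-1],None,fx=k,fy=k,interpolation=cv2.INTER_CUBIC)
    uv=proj(c,Rp.apply(MS)+org); cv2.polylines(im,[cv2.convexHull(((uv+.5-[l,t])*k).astype(np.int32))],True,(0,255,0),1)
    uv=cover(c,DS,[.6484,-.0136,.12])[0]; cv2.polylines(im,[cv2.convexHull(((uv+.5-[l,t])*k).astype(np.int32))],True,(0,0,255),1)
    out.append(im)
cv2.imwrite('pics/pre.png',np.hstack(out))
E
python3 plan.py .6378,.0284,.0495,.12,30
```

```text
time_s: 5.4
ee_pos: [0.6072, 0.0247, 0.1009]
eef_rot: [3.141, -0.522, 0.12]
force: [0.8, -0.7, -0.7]
grip_width: 0.0399
grip_force: 30.0
0.03990524161998825 29.950295984745026 [ 0.7647 -0.6591 -0.7334]
t 5.5 p [0.6075 0.0247 0.102 ] rpy [ 3.141 -0.524  0.12 ] F [ 0.5  0.4 -0.9] w 0.0398 30.0 q [-0.06  0.31  1.87  0.2   0.45  1.23]
.6378,.0284,.0495,.12,30 [0.0002, -0.0002, 0.1214] [0.0003, -0.0003, 0.0002] rows 1.2
```

View pics/pre.png

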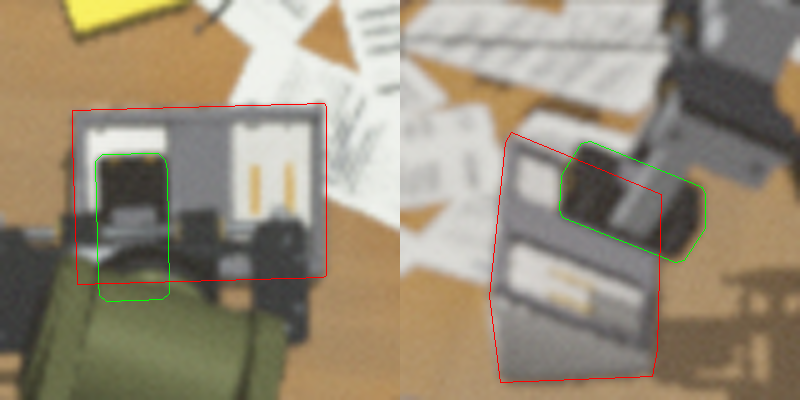

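The held pack matches its predicted outline in both views, and the dock outline is within about 1 px. Descending along the tool axis.

```bash
python3 -m pendant '[0,0,0.04,0,0,0,-1,0,0,0.08,0,0,0,-1,0,0,0.095,0,0,0,-1,0,0,0.102,0,0,0,-1,0,0,0.108,0,0,0,-1,0,0,0.113,0,0,0,-1,0,0,0.117,0,0,0,-1,0,0,0.117,0,0,0,-1]';python3 plan.py .6378,.0284,.0495,.12,30
```

```text
time_s: 6.3
ee_pos: [0.6366, 0.0281, 0.0504]
eef_rot: [3.141, -0.523, 0.12]
force: [0.1, 0.7, -1.8]
grip_width: 0.0391
grip_force: 30.0
t 6.3 p [0.6366 0.0281 0.0504] rpy [ 3.141 -0.523  0.12 ] F [ 0.1  0.7 -1.8] w 0.0391 30.0 q [-0.05  0.45  1.82  0.24  0.37  1.2 ]
.6378,.0284,.0495,.12,30 [0.0012, -0.0004, 0.0027] [0.0003, 0.0002, 0.0001] rows 0.0
```

```bash
python3 -m pendant '[0.001,0,0.002,0,0,0,-1,0.001,0,0.003,0,0,0,-1,0.001,0,0.004,0,0,0,-1,0.001,0,0.004,0,0,0,-1]';python3 plan.py .6378,.0284,.0495,.12,30
```

```text
time_s: 6.7
ee_pos: [0.6376, 0.0282, 0.0499]
eef_rot: [3.141, -0.523, 0.121]
force: [-21.9, -3.3, 19.4]
grip_width: 0.0397
grip_force: 30.0
t 6.7 p [0.6376 0.0282 0.0499] rpy [ 3.141 -0.523  0.121] F [-21.9  -3.3  19.4] w 0.0397 30.0 q [-0.05  0.45  1.82  0.24  0.37  1.2 ]
.6378,.0284,.0495,.12,30 [0.0, -0.0003, 0.0009] [0.0001, 0.0004, 0.0003] rows 0.0
```

```bash
python3 -m pendant '[0,0,-0.001,0,0,0,-0.1,0,0,-0.001,0,0,0,0,0,0,-0.001,0,0,0,0.2,0,0,-0.001,0,0,0,0.2,0,0,-0.001,0,0,0,0.2,0,0,-0.04,0,0,0,0.2,0,0,-0.1,0,0,0,0.2,0,0,-0.2,0,0,0,0.2,0,0,-0.26,0,0,0,0.2,0,0,-0.26,0,0,0,0.2]'; python3 plan.py .4655,-.149,.14,.327,0 .4655,-.149,.011,.327,0
python3 - <<'E'
from h import *
c=vision.camera('side');l,t,r,b=230,200,310,280;k=5
im=cv2.resize(c['pixels'][t:b,l:r,::-1],None,fx=k,fy=k,interpolation=cv2.INTER_CUBIC)
from dock import bay,sd
Rp=Ro.from_euler('xyz',[0,-np.pi/6,sd[2]])
uv=proj(c,Rp.apply(MS)+bay(sd,.04,1,0,0)); cv2.polylines(im,[cv2.convexHull(((uv+.5-[l,t])*k).astype(np.int32))],True,(0,255,0),1)
cv2.imwrite('pics/p1.png',im)
E
```

```text
time_s: 7.7
ee_pos: [0.5739, 0.0203, 0.1655]
eef_rot: [3.14, -0.529, 0.121]
force: [1.3, -0.1, -0.6]
grip_width: 0.0564
grip_force: 0.0
t 7.7 p [0.5739 0.0203 0.1655] rpy [ 3.14  -0.529  0.121] F [ 1.3 -0.1 -0.6] w 0.0564 0.0 q [-0.07  0.14  1.91  0.18  0.58  1.26]
.4655,-.149,.14,.327,0 [-0.2468, 0.3103, -0.0846] [0.0359, -0.3355, -0.1286] rows 4.1
.4655,-.149,.011,.327,0 [-0.377, 0.3098, 0.1381] [0.0359, -0.3355, -0.1286] rows 5.1
sd_left 0.011 [0.6378 0.0284 0.0495]
sd_left 0.031 [0.6279 0.0272 0.0668]
sd_left 0.071 [0.608  0.0248 0.1015]
sd_right 0.011 [ 0.6429 -0.0576  0.0465]
sd_right 0.031 [ 0.633  -0.0588  0.0638]
sd_right 0.071 [ 0.6131 -0.0612  0.0985]
ld_right 0.011 [0.6363 0.2035 0.052 ]
ld_right 0.031 [0.6263 0.2026 0.0693]
ld_right 0.071 [0.6064 0.2008 0.104 ]
```

View pics/p1.png

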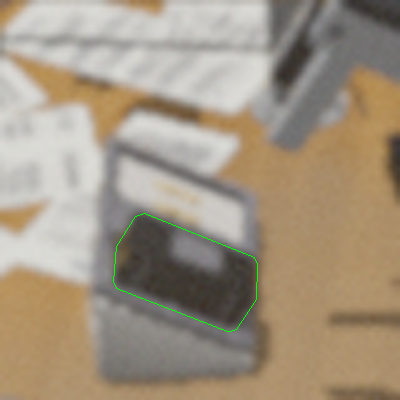

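The first pack sits in the left bay, matching the outline. Next is the long pack.

```bash
python3 -m pendant '[-0.247,0.31,-0.085,0.036,-0.336,-0.129,0.4,-0.247,0.31,-0.085,0.036,-0.336,-0.129,0.4,-0.247,0.31,-0.085,0.036,-0.336,-0.129,0.4,-0.247,0.31,-0.085,0.036,-0.336,-0.129,0.4,-0.247,0.31,-0.085,0.036,-0.336,-0.129,0.4,-0.247,0.31,-0.085,0.036,-0.336,-0.129,0.4]'; python3 plan.py .4655,-.149,.011,.327,0
```

```text
time_s: 8.35
ee_pos: [0.4647, -0.149, 0.135]
eef_rot: [-3.138, 0.007, 0.326]
force: [0.0, 0.6, -0.1]
grip_width: 0.0657
grip_force: 0.0
t 8.35 p [ 0.4647 -0.149   0.135 ] rpy [-3.138  0.007  0.326] F [ 0.   0.6 -0.1] w 0.0657 0.0 q [-0.38  0.24  1.77 -0.    1.14  0.86]
.4655,-.149,.011,.327,0 [0.0032, 0.0016, 0.248] [-0.0026, 0.0045, -0.0006] rows 2.5
```

```bash
python3 -m pendant '[0,0,0.08,0,0,0,0.4,0,0,0.16,0,0,0,0.4,0,0,0.22,0,0,0,0.4,0,0,0.25,0,0,0,0.4,0,0,0.25,0,0,0,0.4,0,0,0.25,0,0,0,0.4]'; python3 plan.py .4655,-.149,.011,.327,0
```

```text
time_s: 8.95
ee_pos: [0.4645, -0.148, 0.0119]
eef_rot: [-3.139, 0.006, 0.329]
force: [0.4, 0.3, 0.3]
grip_width: 0.0656
grip_force: 0.0
t 8.95 p [ 0.4645 -0.148   0.0119] rpy [-3.139  0.006  0.329] F [0.4 0.3 0.3] w 0.0656 0.0 q [-0.38  0.43  1.86 -0.    0.86  0.86]
.4655,-.149,.011,.327,0 [0.0013, 0.0027, 0.0017] [-0.0015, 0.0036, 0.001] rows 0.0
```

```bash
python3 -m pendant '[0.001,0.002,0.001,-0.002,0.004,0,0.4,0.001,0.002,0.001,-0.002,0.004,0,-1,0.001,0.002,0.001,-0.002,0.004,0,-1,0.001,0.002,0.001,-0.002,0.004,0,-1,0.001,0.002,0.001,-0.002,0.004,0,-1,0.001,0.002,0.001,-0.002,0.004,0,-1,0.001,0.002,0.001,-0.002,0.004,0,-1,0.001,0.002,0.001,-0.002,0.004,0,-1]' 35; python3 plan.py .4655,-.149,.16,.327,0 .42,-.02,.18,.2,15 .5,.15,.18,.09,30 .59,.19935,.132,.09,30
```

```text
time_s: 9.75
ee_pos: [0.4649, -0.1495, 0.0113]
eef_rot: [3.141, -0.0, 0.328]
force: [-1.3, 0.0, 5.7]
grip_width: 0.0398
grip_force: 35.0
t 9.75 p [ 0.4649 -0.1495  0.0113] rpy [ 3.141 -0.     0.328] F [-1.3  0.   5.7] w 0.0398 35.0 q [-0.39  0.43  1.86 -0.    0.85  0.86]
.4655,-.149,.16,.327,0 [0.0015, -0.0004, -0.2973] [0.0007, -0.0002, 0.0005] rows 3.0
.42,-.02,.18,.2,15 [-0.0016, -0.2739, -0.3376] [-0.01, 0.1662, 0.081] rows 4.3
.5,.15,.18,.09,30 [0.2594, -0.5443, -0.3378] [-0.039, 0.3315, 0.1481] rows 6.9
.59,.19935,.132,.09,30 [0.4616, -0.5798, -0.2418] [-0.039, 0.3315, 0.1481] rows 7.8
```

```bash
python3 -m pendant '[0,0,-0.09,0,0,0,-1,0,0,-0.18,0,0,0,-1,0,0,-0.27,0,0,0,-1,-0.002,-0.09,-0.32,0,0.05,0.03,-1,-0.002,-0.18,-0.338,-0.005,0.1,0.05,-1,0,-0.274,-0.338,-0.01,0.166,0.081,-1,0.08,-0.36,-0.338,-0.02,0.22,0.1,-1,0.17,-0.45,-0.338,-0.03,0.28,0.125,-1,0.26,-0.544,-0.338,-0.039,0.331,0.148,-1,0.26,-0.544,-0.338,-0.039,0.331,0.148,-1,0.26,-0.544,-0.338,-0.039,0.331,0.148,-1,0.26,-0.544,-0.338,-0.039,0.331,0.148,-1]'; python3 plan.py .6064,.2008,.104,.09,30
```

```text
time_s: 10.95
ee_pos: [0.4996, 0.1507, 0.179]
eef_rot: [3.141, -0.52, 0.092]
force: [0.5, -0.1, -1.5]
grip_width: 0.0396
grip_force: 35.0
t 10.95 p [0.4996 0.1507 0.179 ] rpy [ 3.141 -0.52   0.092] F [ 0.5 -0.1 -1.5] w 0.0396 35.0 q [ 0.27  0.01  2.01 -0.15  0.61  1.85]
.6064,.2008,.104,.09,30 [0.1179, -0.0802, 0.2405] [-0.0005, 0.002, 0.0013] rows 2.8
```

```bash
python3 -m pendant '[0.06,-0.04,0.1,0,0.002,0.001,-1,0.118,-0.08,0.18,0,0.002,0.001,-1,0.118,-0.08,0.24,0,0.002,0.001,-1,0.118,-0.08,0.24,0,0.002,0.001,-1,0.118,-0.08,0.24,0,0.002,0.001,-1]'
python3 - <<'E'
from h import *
from scipy.optimize import minimize
np.set_printoptions(precision=4,suppress=True)
o=status.get_obs()
p=np.array(o['ee_pos']);R=Ro.from_euler('xyz',o['eef_rot'])
Rp=R*Ro.from_euler('x',np.pi); org=p+R.apply([0,0,.0112])+Rp.apply([.01,0,0])
out=[]
for n,(l,t,r,b) in(('top',(230,165,310,245)),('side',(210,270,290,350))):
    c=vision.camera(n); k=5
    im=cv2.resize(c['pixels'][t:b,l:r,::-1],None,fx=k,fy=k,interpolation=cv2.INTER_CUBIC)
    uv=proj(c,Rp.apply(ML)+org); cv2.polylines(im,[cv2.convexHull(((uv+.5-[l,t])*k).astype(np.int32))],True,(0,255,0),1)
    uv=cover(c,DL,[.6465,.2476,.09])[0]; cv2.polylines(im,[cv2.convexHull(((uv+.5-[l,t])*k).astype(np.int32))],True,(0,0,255),1)
    out.append(im)
cv2.imwrite('pics/pre2.png',np.hstack(out))
E
python3 plan.py .6363,.2035,.052,.09,30
```

```text
time_s: 11.45
ee_pos: [0.6067, 0.1983, 0.1043]
eef_rot: [-3.141, -0.523, 0.087]
force: [-0.6, 0.2, -0.8]
grip_width: 0.0397
grip_force: 35.0
t 11.55 p [0.6071 0.1989 0.1069] rpy [-3.14  -0.527  0.087] F [-0.1  0.5 -1.8] w 0.0398 35.0 q [ 0.3   0.37  1.78 -0.23  0.49  1.96]
.6363,.2035,.052,.09,30 [-0.0043, -0.0038, 0.1246] [0.0001, -0.0023, -0.0017] rows 1.2
```

View pics/pre2.png

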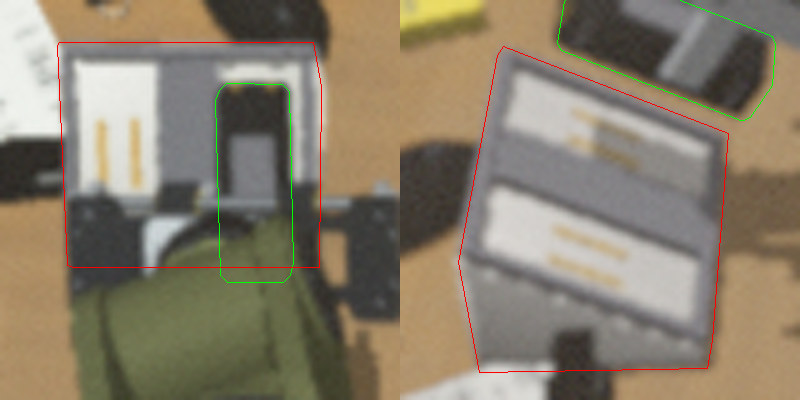

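Both predicted outlines look right, but the long dock may be about 1 px off sideways, so I check the bay floors on the rectified first pictures.

```bash
python3 - <<'E' | grep -v _
from h import *
from dock import bay,sd,ld
np.set_printoptions(precision=1,suppress=True)
def edges(v,s):
    lo,hi=np.percentile(v,5),np.percentile(v,90); m=(v-lo)/(hi-lo)-.5
    i=np.argmax(m>.2) ; mid=len(v)//2
    a=[j for j in range(1,mid) if m[j-1]<0<=m[j]]; b=[j for j in range(mid,len(v)) if m[j-1]>=0>m[j]]
    return (s[a[-1]]*1e3 if a else None, s[b[0]]*1e3 if b else None)
for cn in('top','side'):
    c=vision.camera(cn); im=cv2.imread(f'pics/{cn}0.png').astype(np.float32).max(2)
    for n,d,h,L in(('sd',sd,.04,.088),('ld',ld,.0475,.118)):
        for side in(1,-1):
            R=Ro.from_euler('xyz',[0,-np.pi/6,d[2]]); c0=bay(d,h,side,0,0)
            S=np.linspace(-.036,.036,145); U=np.linspace(-.065,.065,261) if L>.1 else np.linspace(-.052,.052,209)
            def prof(X): uv=proj(c,c0+R.apply(X)).astype(np.float32); return cv2.remap(im,uv[:,:1],uv[:,1:],cv2.INTER_CUBIC)[:,0]
            for nm,us in(('lower',np.linspace(-.38,-.2,6)*L),('upper',np.linspace(.2,.38,6)*L)):
                print(cn,n,side,'across',nm,edges(np.mean([prof(np.c_[0*S+u,S,0*S]) for u in us],0),S))
            print(cn,n,side,'along',edges(np.mean([prof(np.c_[U,0*U+y,0*U]) for y in np.r_[-.018:-.012:4j,.012:.018:4j]],0),U))
E
```

```text
top sd 1 across lower (np.float64(-24.999999999999996), np.float64(24.5))
top sd 1 across upper (np.float64(-22.999999999999996), np.float64(24.5))
top sd 1 along (np.float64(-43.5), np.float64(39.5))
top sd -1 across lower (np.float64(-22.999999999999996), np.float64(23.500000000000007))
top sd -1 across upper (np.float64(-22.999999999999996), np.float64(23.500000000000007))
top sd -1 along (np.float64(-43.5), np.float64(39.5))
top ld 1 across lower (np.float64(-22.999999999999996), np.float64(24.0))
top ld 1 across upper (np.float64(-23.999999999999996), np.float64(23.000000000000007))
top ld 1 along (np.float64(-58.5), np.float64(54.50000000000001))
top ld -1 across lower (np.float64(-22.5), np.float64(23.500000000000007))
top ld -1 across upper (np.float64(-23.499999999999996), np.float64(23.000000000000007))
top ld -1 along (np.float64(-60.00000000000001), np.float64(53.00000000000001))
side sd 1 across lower (np.float64(-24.999999999999996), np.float64(18.000000000000004))
side sd 1 across upper (np.float64(-24.499999999999996), np.float64(17.5))
side sd 1 along (np.float64(-43.0), np.float64(41.0))
side sd -1 across lower (np.float64(-24.499999999999996), np.float64(17.0))
side sd -1 across upper (np.float64(-24.499999999999996), np.float64(17.0))
side sd -1 along (np.float64(-43.0), np.float64(41.0))
side ld 1 across lower (np.float64(-24.499999999999996), np.float64(19.500000000000004))
side ld 1 across upper (np.float64(-25.999999999999996), np.float64(19.000000000000004))
side ld 1 along (np.float64(-57.0), np.float64(56.99999999999999))
side ld -1 across lower (np.float64(-25.499999999999996), np.float64(18.000000000000004))
side ld -1 across upper (np.float64(-25.999999999999996), np.float64(17.0))
side ld -1 along (np.float64(-59.00000000000001), np.float64(55.49999999999999))
```

Floor edges agree within about 1 mm (48 mm wide, centred), so I descend.

```bash
python3 -m pendant '[-0.003,-0.003,0.04,0,-0.002,-0.002,-1,-0.003,-0.003,0.075,0,-0.002,-0.002,-1,-0.003,-0.003,0.095,0,-0.002,-0.002,-1,-0.003,-0.003,0.104,0,-0.002,-0.002,-1,-0.003,-0.003,0.11,0,-0.002,-0.002,-1,-0.003,-0.003,0.115,0,-0.002,-0.002,-1,-0.003,-0.003,0.117,0,-0.002,-0.002,-1,-0.003,-0.003,0.117,0,-0.002,-0.002,-1]'; python3 plan.py .6363,.203,.052,.09,30
```

```text
time_s: 12.45
ee_pos: [0.635, 0.2039, 0.0542]
eef_rot: [3.141, -0.523, 0.092]
force: [0.3, 0.8, -1.7]
grip_width: 0.0397
grip_force: 35.0
t 12.45 p [0.635  0.2039 0.0542] rpy [ 3.141 -0.523  0.092] F [ 0.3  0.8 -1.7] w 0.0397 35.0 q [ 0.3   0.5   1.72 -0.26  0.42  1.98]
.6363,.203,.052,.09,30 [-0.0001, 0.0021, 0.0051] [-0.0001, 0.0006, 0.001] rows 0.1
```

```bash
python3 -m pendant '[0,0.002,0.002,0,0,0,-1,0,0.002,0.004,0,0,0,-1,0,0.002,0.005,0,0,0,-1,0,0.002,0.006,0,0,0,-1,0,0.002,0.006,0,0,0,-1]'; python3 plan.py .6363,.203,.052,.09,30
```

```text
time_s: 12.95
ee_pos: [0.6361, 0.203, 0.0526]
eef_rot: [3.14, -0.522, 0.092]
force: [-20.5, -3.8, 18.1]
grip_width: 0.0398
grip_force: 35.0
t 12.95 p [0.6361 0.203  0.0526] rpy [ 3.14  -0.522  0.092] F [-20.5  -3.8  18.1] w 0.0398 35.0 q [ 0.3   0.51  1.72 -0.26  0.41  1.98]
.6363,.203,.052,.09,30 [-0.0003, 0.0001, 0.0012] [0.0001, 0.0008, 0.0012] rows 0.0
```

```bash
python3 -m pendant '[0,0,-0.001,0,0,0,-0.1,0,0,-0.001,0,0,0,0,0,0,-0.001,0,0,0,0.2,0,0,-0.001,0,0,0,0.2,0,0,-0.001,0,0,0,0.2,0,0,-0.04,0,0,0,0.2,0,0,-0.1,0,0,0,0.2,0,0,-0.2,0,0,0,0.3,0,0,-0.28,0,0,0,0.4,0,0,-0.28,0,0,0,0.4,0,0,-0.28,0,0,0,0.4]'; python3 plan.py .40,-.08,.19,-.1,0
```

```text
time_s: 14.05
ee_pos: [0.5671, 0.1968, 0.1734]
eef_rot: [3.141, -0.524, 0.092]
force: [-0.1, -1.0, -1.6]
grip_width: 0.0658
grip_force: 0.0
t 14.05 p [0.5671 0.1968 0.1734] rpy [ 3.141 -0.524  0.092] F [-0.1 -1.  -1.6] w 0.0658 0.0 q [ 0.33  0.2   1.82 -0.2   0.62  1.94]
.40,-.08,.19,-.1,0 [-0.3155, 0.5208, -0.2205] [-0.0318, -0.3326, 0.1193] rows 6.5
```

```bash
python3 -m pendant '[-0.315,0.52,-0.22,-0.032,-0.333,0.119,0.4,-0.315,0.52,-0.22,-0.032,-0.333,0.119,0.4,-0.315,0.52,-0.22,-0.032,-0.333,0.119,0.4,-0.315,0.52,-0.22,-0.032,-0.333,0.119,0.4,-0.315,0.52,-0.22,-0.032,-0.333,0.119,0.4,-0.315,0.52,-0.22,-0.032,-0.333,0.119,0.4,-0.315,0.52,-0.22,-0.032,-0.333,0.119,0.4,-0.315,0.52,-0.22,-0.032,-0.333,0.119,0.4,-0.315,0.52,-0.22,-0.032,-0.333,0.119,0.4]'; python3 plan.py .4499,-.3259,.12,-.365,0
python3 - <<'E'
from h import *
np.set_printoptions(precision=4,suppress=True)
S=vision.camera('side'); print(fit((rfix(S),),MS,[.456,-.328,-.365]))
E
```

```text
time_s: 14.95
ee_pos: [0.4003, -0.0798, 0.1887]
eef_rot: [3.141, 0.004, -0.101]
force: [-0.0, 0.2, 0.2]
grip_width: 0.0658
grip_force: 0.0
t 14.95 p [ 0.4003 -0.0798  0.1887] rpy [ 3.141  0.004 -0.101] F [-0.   0.2  0.2] w 0.0658 0.0 q [-0.29 -0.    1.91 -0.    1.24  1.39]
.4499,-.3259,.12,-.365,0 [0.1491, 0.4795, 0.1372] [0.0008, 0.0023, 0.1678] rows 5.2
(array([ 0.456 , -0.328 , -0.3646]), np.float64(0.10840301379145674))
```

```bash
python3 -m pendant '[0.07,0.24,0.05,0,0.002,0.084,0.4,0.149,0.48,0.1,0,0.002,0.168,0.4,0.149,0.48,0.1,0,0.002,0.168,0.4,0.149,0.48,0.1,0,0.002,0.168,0.4,0.149,0.48,0.137,0,0.002,0.168,0.4,0.149,0.48,0.137,0,0.002,0.168,0.4,0.149,0.48,0.137,0,0.002,0.168,0.4,0.149,0.48,0.137,0,0.002,0.168,0.4]'; python3 plan.py .4499,-.3259,.011,-.365,0
```

```text
time_s: 15.8
ee_pos: [0.4508, -0.3245, 0.1213]
eef_rot: [3.141, -0.001, -0.363]
force: [0.5, -0.8, 0.6]
grip_width: 0.0661
grip_force: 0.0
t 15.8 p [ 0.4508 -0.3245  0.1213] rpy [ 3.141e+00 -1.000e-03 -3.630e-01] F [ 0.5 -0.8  0.6] w 0.0661 0.0 q [-0.69  0.39  1.6  -0.    1.15  1.24]
.4499,-.3259,.011,-.365,0 [-0.0009, 0.003, 0.2205] [0.0006, -0.0006, 0.0016] rows 2.2
```

```bash
python3 -m pendant '[-0.001,0.002,0.08,0,0,0.001,0.4,-0.001,0.002,0.15,0,0,0.001,0.4,-0.001,0.002,0.2,0,0,0.001,0.4,-0.001,0.002,0.22,0,0,0.001,0.4,-0.001,0.002,0.22,0,0,0.001,0.4,-0.001,0.002,0.22,0,0,0.001,-1,-0.001,0.002,0.22,0,0,0.001,-1,-0.001,0.002,0.22,0,0,0.001,-1,-0.001,0.002,0.22,0,0,0.001,-1,-0.001,0.002,0.22,0,0,0.001,-1,-0.001,0.002,0.22,0,0,0.001,-1,-0.001,0.002,0.22,0,0,0.001,-1]' 30; python3 plan.py .4499,-.3259,.13,-.365,0 .40,-.2,.17,-.1,0 .42,-.06,.18,.12,15 .55,-.06,.17,.12,30
```

```text
time_s: 17.0
ee_pos: [0.4499, -0.3271, 0.0121]
eef_rot: [3.14, -0.003, -0.365]
force: [-1.6, 1.7, 7.6]
grip_width: 0.0399
grip_force: 29.9
t 17.0 p [ 0.4499 -0.3271  0.0121] rpy [ 3.14e+00 -3.00e-03 -3.65e-01] F [-1.6  1.7  7.6] w 0.0399 29.9 q [-0.69  0.55  1.67 -0.    0.93  1.24]
.4499,-.3259,.13,-.365,0 [-0.0002, -0.0019, -0.2358] [0.0009, -0.0016, -0.0002] rows 2.4
.40,-.2,.17,-.1,0 [-0.1831, -0.2013, -0.3165] [0.0011, -0.0015, -0.1689] rows 4.2
.42,-.06,.18,.12,15 [-0.2458, -0.4771, -0.3371] [0.0417, 0.162, -0.307] rows 6.3
.55,-.06,.17,.12,30 [-0.003, -0.57, -0.3166] [0.0821, 0.3253, -0.3015] rows 6.5
```

```bash
python3 -m pendant '[0,0,-0.09,0,0,0,-1,0,0,-0.18,0,0,0,-1,-0.04,-0.04,-0.25,0,0,-0.04,-1,-0.1,-0.12,-0.3,0,0,-0.1,-1,-0.183,-0.2,-0.316,0,0,-0.169,-1,-0.205,-0.29,-0.32,0.01,0.04,-0.215,-1,-0.225,-0.38,-0.33,0.025,0.1,-0.26,-1,-0.246,-0.477,-0.337,0.042,0.162,-0.307,-1,-0.246,-0.477,-0.337,0.042,0.162,-0.307,-1,-0.246,-0.477,-0.337,0.042,0.162,-0.307,-1,-0.246,-0.477,-0.337,0.042,0.162,-0.307,-1]'; python3 plan.py .55,-.061,.16,.12,30 .6125,-.0613,.0995,.12,30
```

```text
time_s: 18.1
ee_pos: [0.4198, -0.0606, 0.1794]
eef_rot: [-3.141, -0.26, 0.119]
force: [0.6, -0.3, -0.4]
grip_width: 0.0398
grip_force: 29.9
t 18.1 p [ 0.4198 -0.0606  0.1794] rpy [-3.141 -0.26   0.119] F [ 0.6 -0.3 -0.4] w 0.0398 29.9 q [-0.3  -0.11  2.05  0.13  0.96  1.09]
.55,-.061,.16,.12,30 [0.2397, 0.0319, 0.1039] [-0.0004, 0.1676, -0.0006] rows 2.6
.6125,-.0613,.0995,.12,30 [0.3285, 0.0474, 0.2527] [-0.0004, 0.1676, -0.0006] rows 4.2
```

```bash
python3 -m pendant '[0.12,0.016,0.04,0,0.08,0,-1,0.24,0.032,0.1,0,0.168,0,-1,0.24,0.032,0.1,0,0.168,0,-1,0.28,0.04,0.18,0,0.168,0,-1,0.328,0.047,0.253,0,0.168,0,-1,0.328,0.047,0.253,0,0.168,0,-1,0.328,0.047,0.253,0,0.168,0,-1,0.328,0.047,0.253,0,0.168,0,-1]'; python3 plan.py .6424,-.0577,.0475,.12,30
python3 - <<'E'
from h import *
o=status.get_obs()
p=np.array(o['ee_pos']);R=Ro.from_euler('xyz',o['eef_rot'])
Rp=R*Ro.from_euler('x',np.pi); org=p+R.apply([0,0,.0121])+Rp.apply([.006,0,0])
out=[]
for n,(l,t,r,b) in(('top',(315,165,395,245)),('side',(230,200,310,280))):
    c=vision.camera(n); k=5
    im=cv2.resize(c['pixels'][t:b,l:r,::-1],None,fx=k,fy=k,interpolation=cv2.INTER_CUBIC)
    uv=proj(c,Rp.apply(MS)+org); cv2.polylines(im,[cv2.convexHull(((uv+.5-[l,t])*k).astype(np.int32))],True,(0,255,0),1)
    out.append(im)
cv2.imwrite('pics/pre3.png',np.hstack(out))
E
```

```text
time_s: 18.9
ee_pos: [0.6121, -0.0612, 0.1005]
eef_rot: [-3.141, -0.526, 0.118]
force: [-0.0, -0.3, -0.9]
grip_width: 0.0394
grip_force: 29.9
t 18.9 p [ 0.6121 -0.0612  0.1005] rpy [-3.141 -0.526  0.118] F [-0.  -0.3 -0.9] w 0.0394 29.9 q [-0.24  0.33  1.85  0.38  0.5   0.93]
.6424,-.0577,.0475,.12,30 [-0.0004, 0.0003, 0.1222] [0.0, -0.0015, -0.0008] rows 1.2
```

View pics/pre3.png

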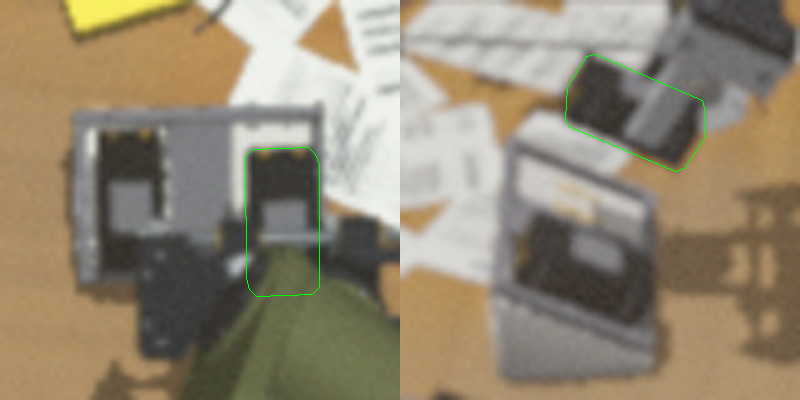

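The held pack matches its prediction and the first pack is still seated in the left bay. Descending.

```bash
python3 -m pendant '[0,0,0.04,0,-0.001,0,-1,0,0,0.075,0,-0.001,0,-1,0,0,0.095,0,-0.001,0,-1,0,0,0.104,0,-0.001,0,-1,0,0,0.11,0,-0.001,0,-1,0,0,0.115,0,-0.001,0,-1,0,0,0.118,0,-0.001,0,-1,0,0,0.118,0,-0.001,0,-1]'; python3 plan.py .6424,-.0577,.0475,.12,30
```

```text
time_s: 19.8
ee_pos: [0.6415, -0.0567, 0.0484]
eef_rot: [-3.14, -0.523, 0.119]
force: [-0.2, -0.2, -0.7]
grip_width: 0.0398
grip_force: 29.9
t 19.8 p [ 0.6415 -0.0567  0.0484] rpy [-3.14  -0.523  0.119] F [-0.2 -0.2 -0.7] w 0.0398 29.9 q [-0.21  0.47  1.79  0.42  0.41  0.89]
.6424,-.0577,.0475,.12,30 [0.0003, 0.0022, 0.0024] [-0.0006, 0.0001, -0.0003] rows 0.0
```

```bash
python3 -m pendant '[0,0.002,0.002,0,0,0,-1,0,0.002,0.003,0,0,0,-1,0,0.002,0.004,0,0,0,-1,0,0.002,0.004,0,0,0,-1]'; python3 plan.py .6424,-.0577,.0475,.12,30
```

```text
time_s: 20.2
ee_pos: [0.6424, -0.0577, 0.0473]
eef_rot: [-3.14, -0.523, 0.12]
force: [-13.8, -1.7, 11.7]
grip_width: 0.0395
grip_force: 29.9
t 20.2 p [ 0.6424 -0.0577  0.0473] rpy [-3.14  -0.523  0.12 ] F [-13.8  -1.7  11.7] w 0.0395 29.9 q [-0.22  0.47  1.79  0.43  0.41  0.88]
.6424,-.0577,.0475,.12,30 [0.0002, -0.0, -0.0004] [-0.0006, 0.0001, -0.0003] rows 0.0
```

Floor contact. Release, retreat, then check all three.

```bash
python3 -m pendant '[0,0,-0.001,0,0,0,-0.1,0,0,-0.001,0,0,0,0,0,0,-0.001,0,0,0,0.2,0,0,-0.001,0,0,0,0.2,0,0,-0.001,0,0,0,0.2,0,0,-0.04,0,0,0,0.2,0,0,-0.1,0,0,0,0.2,0,0,-0.2,0,0,0,0.2,0,0,-0.3,0,0,0,0.2,-0.1,0,-0.38,0,0,0,0.2,-0.2,0,-0.4,0,0,0,0.2,-0.2,0,-0.4,0,0,0,0.2]'; python3 - <<'E' | grep -v _
from h import *
from dock import bay,sd,ld
out=[]
for n,bx in(('top',[(315,165),(230,160)]),('side',[(230,200),(210,270)])):
    c=vision.camera(n)
    for (l,t) in bx:
        k=3.75; im=cv2.resize(c['pixels'][t:t+80,l:l+80,::-1],None,fx=k,fy=k,interpolation=cv2.INTER_CUBIC)
        for d,h,s,M in((sd,.04,1,MS),(sd,.04,-1,MS),(ld,.0475,-1,ML)):
            uv=proj(c,Ro.from_euler('xyz',[0,-np.pi/6,d[2]]).apply(M)+bay(d,h,s,0,0))
            cv2.polylines(im,[cv2.convexHull(((uv+.5-[l,t])*k).astype(np.int32))],True,(0,255,0),1)
        out.append(im)
cv2.imwrite('pics/fin.png',np.vstack([np.hstack(out[:2]),np.hstack(out[2:])]))
E
```

```text
time_s: 21.4
ee_pos: [0.4542, -0.0798, 0.1691]
eef_rot: [-3.14, -0.523, 0.119]
force: [0.6, -0.2, -0.2]
grip_width: 0.056
grip_force: 0.0
```

View pics/fin.png

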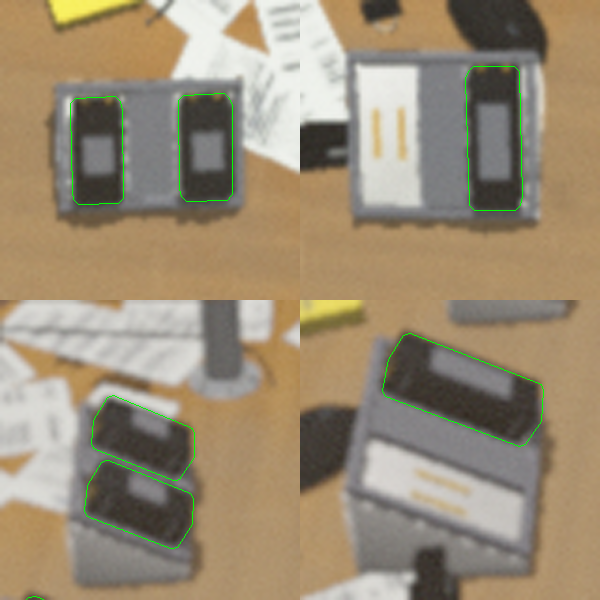

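All three packs match the ideal seated outlines in both views, and the arm is clear.

```bash
python3 -c "
from station import order; print(order.hand_in())"
```

```text
the job is handed in; nothing more can be done
None
```

I handed the job in at about 21 s: both short packs are in the short dock and the long pack is in the right bay of the long dock. All three lined up with their bays in both camera views, and I kept clear of the tin, tape measure and stapler but didn't re-measure them; the hand-in returned no verdict.

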